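# Couple a funnel-ring arm onto the ball of a lab jack

## Robot

A 6-joint arm with a two-finger parallel gripper is mounted at the origin on the work surface. World frame = base frame: x ahead of the robot, y to its left, z up, the work surface at z = 0. Lengths are in mm, angles in rad, forces in N, time in s.
With the tool pointing down it reaches from about 350 to 975 mm from the base axis. Payload 7.1 kg.
Tool frame: the origin (TCP) lies midway between the tips of the shut fingers; the grasp point (between the pads) lies 19 mm behind it; z points along the fingers, y is the line along which they close (so a half turn about z gives the same grasp; the last joint's range is limited). The gripper opens to 88 mm and grips with 3 to 60 N. Pads are 20 mm wide; open, the fingers measure 115 mm over their backs; the gripper's body (75 mm by 178 mm) begins 61 mm behind the grasp point.
Start: joints at [-1.297, 0.423, 1.63, -0, 1.089, -0.019], TCP at [180.414, -598.377, 222.675] pointing down, gripper open.
Joint ranges: [-3, 3], [-0.9, 2.11], [0.09, 2.58], [-1.31, 4.45], [0.11, 2.69], [-2.54, 2.54]. Speed limits (rad/s): [2.39, 2.39, 3.01, 3.14, 3.14, 3.14].

## Interface

Orientations are given as a rotation vector (axis times angle).
In Python, from workcell import ctrl gives the robot as it stands.
- The arm moves only by the shell command python3 -m inch 'ROWS' [OPENING]. ROWS is JSON, a list of rows, each an object with "xyz": the shift along the tool's x, y, z in mm, a list of three; "rot": the turn, a rotation vector about the tool's x, y, z in rad, a list of three. In form: [{"xyz": [dx, dy, dz], "rot": [ax, ay, az]}, ...]. A call has 1 to 12 rows; each row is the pose to reach, as a shift and turn from the pose commanded when the call began, along the tool's axes at that moment; what a row does not reach only later rows make up. A row lasts 1/12 s, in which the tool goes at most 41.7 mm and 7.16 degrees, less where a joint would pass 70% of its speed; a pose out of reach is approached as far as the arm can. A call with a gripper value outside its range is refused whole. OPENING is the closure in counts, from 0 (fully open) to 255 (shut), set as the call begins (- or left out, the last holds). The fingers move at their own pace and stop on an object; the grip force is fixed at half the most. Time passes only in rows, so rows that repeat a pose let the fingers close. It gives the time, the measured TCP pose, the force, the opening and the grip force at its end, in the units of the state.
- ctrl.get_obs(): the state, without advancing time (a new reading comes with each control period).
- ctrl.get_image(name): name is "side" or "top"; returns the picture (400x640x3 uint8, red, green, blue); there is no depth.
- ctrl.camera_model(name): a dict with "fx", "fy", "cx", "cy" (pixels), "position" and "attitude" of the camera in the world. Camera axes: x right, y up, looking along -z (the intrinsics and any distortion apply to the point x, -y, -z); pixel columns grow to the right and rows downward; lengths in mm; the calibration is good to about 2 mm. A picture is of the moment at which its call begins. camera_model takes no time and is no camera call.
- ctrl.close_job(): hands the job in; it is judged then, once.
The state is a dict: "t": time; "qpos": joint angles; "qvel": joint speeds; "joint_torque": joint torques, N m; "ee_pos": TCP position; "orientation": TCP orientation; "ft_force": force on the tool from outside, world axes, zero at the start; "moment": the same for the moment, N m; "width": finger opening in mm; "grasp_force": force on a finger pad.
Only numpy, scipy, OpenCV 4.12 (cv2) and the standard library are available. Lean on these libraries where they do the work, as an engineer would, in place of code of your own. Each camera call takes 0.05 s, during which the arm holds its last target. There are 200 camera calls.

## Task

In its dock, swing the red handle of the funnel-ring arm upright; then take the arm by its beam and lower it gently until its coupler is fully down over the steel ball on the lab jack and its foot stands squarely on the jack's black pad, keeping hold of the beam until it is down, and then press the red handle fully down to lock it. The jack may have been left at any height, so feel for the seat and never push hard; leave the bottles, jar, vial, beaker and spatula where they are.

Things in the scene. Friction and masses are not known exactly. Their poses are not given: they have to be found in the camera images.
- carrier: The loose funnel-ring arm, aluminium, about 0.7 kg, lying level in its dock on its coupler housing (50 x 50 x 49 mm) and foot. Origin: middle of the housing's underside, on the socket axis; z up, x from beam to coupler. Beam 24 mm wide (y), 16 to 40 mm above the underside, x -25 to -190 mm. Steel ring, 80 mm across, centred at x -224 mm.
- coupler_socket (a point): Where the ball's centre lies when fully home in the coupler: on the socket axis, 24 mm above the housing's underside. The socket is square, 33 mm wide, open downward, flared at the mouth to about 40 mm; its ceiling is 39 mm above the underside. Axes as the carrier's.
- carrier_foot (a point): Middle of the underside of the arm's black rubber foot, 26 x 40 mm (x, y), 165 mm behind the socket axis and level with the housing's underside. Axes as the carrier's.
- beam_grip (a point): Centre of the beam (28 mm above the underside), 110 mm behind the socket axis, near the centre of mass: the place to grasp the arm across its 24 mm width (y) once the handle is up. Axes as the carrier's; +x points to the coupler.
- handle (a joint): Red handle's hinge, along the carrier's y, 32 mm behind the socket axis, 43 mm above the underside. 0 = fully down (locked, lying back along the beam), 1.57 = upright, 1.9 = stop, leaning over the coupler. Stiff: stays where left, about 2 N at the knob moves it. Down, its steel jaw juts into the socket under the ball and keeps a ball out; above 0.6 rad the socket is free.
- handle_knob (a point): Centre of the red cross grip at the handle's end: a bar 16 mm thick and 32 mm long with round ends, along the carrier's y, which can be pinched over its 32 mm length or its thickness. It lies 80.5 mm from the hinge; with the handle down it is 112 mm behind the socket axis and 52 mm above the housing's underside, right above the beam, with 4 mm free between knob and beam.
- dock: Grey plastic parking dock fixed to the bench on which the arm lies at first: plate 250 x 70 x 8 mm with a lip 12 mm high before the coupler housing and one 8 mm high behind the foot, each about 3 mm clear of the arm; lift the arm straight up out of it. Origin on the bench under the socket axis; x as the arm's.
- jack: Lab jack, fixed, unyielding: grey base 240 x 90 x 12 mm, blue top 225 x 60 mm running from the ball to its -x. Origin: on the bench right under the ball; z up. Steel ball 30 mm across on a 16 mm neck, straight above the origin; its centre is 72 to 88 mm above the bench: the top's height is not measured. The blue top's upper side is 30 mm below the ball's centre.
- jack_rest (a point): On the bench right under the middle of the jack's black rubber rest pad (40 x 56 mm), 165 mm behind the ball (jack's -x). The pad is on the blue top; its upper side is 24 mm below the ball's centre, so the arm is level when home with its x along the jack's x. Axes as the jack's.
- amber_bottle: Brown bottle with black cap, 68 mm in diameter, 130 mm tall; origin under its centre. Bystander.
- amber_jar: Brown jar with black lid, 52 mm in diameter, 75 mm tall; origin under its centre. Bystander.
- wash_bottle: White bottle with red cap, 64 mm in diameter, 140 mm tall; origin under its centre. Bystander.
- beaker: Glass beaker, 70 mm in diameter, 90 mm tall; origin under its centre. Bystander.
- vial: Small brown vial with white cap, 28 mm in diameter, 60 mm tall; origin under its centre. Bystander.
- spatula: Steel spatula, 170 mm long, lying on the bench. Bystander.

How it is judged (in metres and radians):
On the way, in this order (a step that is already met when the one before it is completed fails the run):
1. the handle is raised (over 1.1 rad) with the arm still away from the jack (value of joint handle above 1.1 rad and horizontal distance between carrier and jack above 0.05 m), for 0.2 s.
2. the coupler, handle still up, has been lowered over the ball to the jack while held by the gripper (by the arm, not by its handle) (value of joint handle above 0.9 rad and horizontal distance between coupler_socket and jack below 0.005 m and z of coupler_socket in the frame of jack below 0.091 m and contact force between carrier and jack above 1 N and contact force between the fingers and carrier above 1 N and distance between the grasp point and handle_knob above 0.06 m), for 0.15 s.
At the end, for the whole second after the job is handed in: Handle fully down (under 0.12 rad), coupler home on the ball (socket point within 4 mm of the ball's axis, 69.5 to 90.5 mm above the bench), arm level within 0.05 rad, in line with the jack within 0.15 rad, at rest and released (value of joint handle below 0.12 rad and horizontal distance between coupler_socket and jack below 0.004 m and z of coupler_socket in the frame of jack between 0.0695 and 0.0905 m and angle between the x axis of carrier and the x axis of jack, either way round below 0.15 rad and angle between carrier's own z axis and vertical below 0.05 rad and linear speed of carrier below 0.02 m/s); the robot touches nothing.
It fails at once if the arm is pressed on the jack with more than 50 N (contact force between carrier and jack above 50 N).
It fails at once if a bystander is moved by more than 20 mm or knocked over (distance of any of amber_bottle, amber_jar, wash_bottle, beaker, vial, spatula from where it was at the start of the episode above 0.02 m or angle between any of amber_bottle, amber_jar, wash_bottle, beaker, vial's own z axis and vertical above 0.4 rad).
It also fails if it takes over 72 s, if anything falls off the work surface, if the arm or the gripper's body presses on something with over 40 N, if the wrist force passes 120 N, or if a joint passes its speed limit or range.

## Working session

There is one attempt and no reset: what is moved stays moved. The work goes in short steps, Python scripts to look and compute and a shell command to move; the robot and the scene stay as the last step left them, time stands still between calls to the robot, and variables do not carry over. Pictures are saved under pics/ and viewed, at most 10 in all, crops included, and the job is handed in when it is done.

```bash
mkdir -p pics; ls
python3 - <<'E'
from workcell import ctrl
import cv2
for n in("top","side"):
    cv2.imwrite(f"pics/{n}0.png",ctrl.get_image(n)[:,:,::-1]); print(ctrl.camera_model(n))
print(ctrl.get_obs())
E
```

```text
pics
{'fx': 364.1905041110075, 'fy': 364.1905041110075, 'cx': 315.03480649629057, 'cy': 200.5959844268142, 'position': array([ 438.08996287,   -6.47446551, 1030.13133927]), 'attitude': array([ 0.16088795, -0.15026669, -1.50261078])}
{'fx': 419.5784348615382, 'fy': 419.5784348615382, 'cx': 317.6385062144788, 'cy': 197.04047291311488, 'position': array([316.91995834, 908.15590749, 617.34874714]), 'attitude': array([ 0.21841844, -1.41909545, -2.48562558])}
{'t': 0.1, 'qpos': array([-1.29696500e+00,  4.23748889e-01,  1.63060832e+00, -1.62111107e-05,
        1.08858283e+00, -1.90095342e-02]), 'qvel': array([ 0.0011805 , -0.00019265, -0.00256822, -0.00040449, -0.00146292,
        0.00108167]), 'joint_torque': array([ 1.76496851e-04, -5.45612526e+01, -2.74323767e+01,  6.45030895e-02,
        1.88035879e-02, -4.38706616e-05]), 'ee_pos': array([ 180.30111996, -597.90953292,  221.9911855 ]), 'orientation': array([-3.10665446e+00, -4.58168455e-01,  2.91179238e-04]), 'ft_force': array([-0.78360294,  0.67551261,  0.20155288]), 'moment': array([-0.03335375, -0.03425144,  0.03641694]), 'grasp_force': 0.0, 'width': 87.61892098270718}
```

View pics/top0.png

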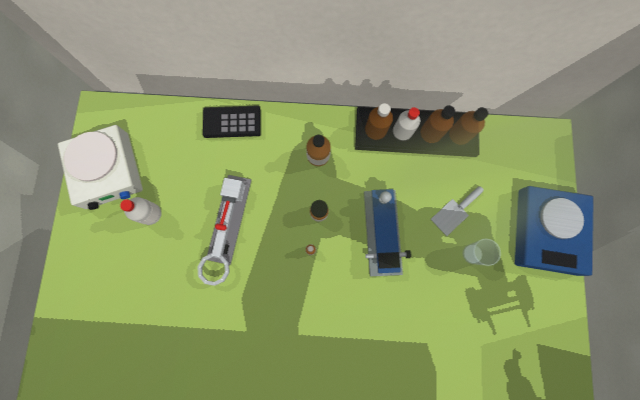

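View pics/side0.png

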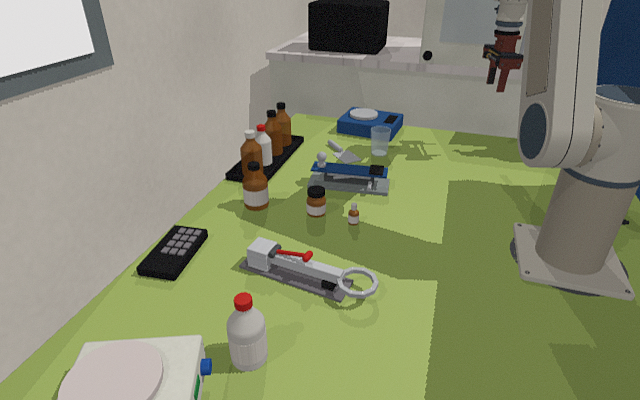

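The top view shows the docked arm at columns 200–245, rows 178–285, and the jack at columns 365–410, rows 190–275. The vial at (311,250) and jar at (319,210) lie between them. Next I'll look closer.

```bash
cat > h.py <<'E'
import numpy as np, cv2
from scipy.spatial.transform import Rotation as R
from workcell import ctrl
def cam(n):
    m=ctrl.camera_model(n); return m,R.from_rotvec(m["attitude"]).as_matrix(),np.array(m["position"])
def ray(n,u,v):
    m,A,p=cam(n); return p,A@np.array([(u-m["cx"])/m["fx"],-(v-m["cy"])/m["fy"],-1])
def atz(n,u,v,z):
    p,d=ray(n,u,v); return p+d*(z-p[2])/d[2]
def proj(n,P):
    m,A,p=cam(n); c=A.T@(np.array(P,float)-p); return m["cx"]+m["fx"]*c[0]/-c[2], m["cy"]-m["fy"]*c[1]/-c[2]
def tri(a,b):
    (p,d),(q,e)=ray("top",*a),ray("side",*b)
    s=np.linalg.lstsq(np.c_[d,-e],q-p,rcond=None)[0]; x,y=p+d*s[0],q+e*s[1]
    return (x+y)/2,np.linalg.norm(x-y)
E
python3 - <<'E'
from h import *
t=cv2.imread("pics/top0.png");s=cv2.imread("pics/side0.png")
def crop(i,u,v,w,h,k): return cv2.resize(i[v:v+h,u:u+w],None,fx=k,fy=k,interpolation=cv2.INTER_CUBIC)
a=crop(t,190,170,65,120,5);b=crop(t,355,180,65,120,5)
cv2.imwrite("pics/c1.png",np.hstack([a,b]))
c=crop(s,235,225,150,75,5);d=crop(s,290,140,150,60,5)
cv2.imwrite("pics/c2.png",np.vstack([c[:375],d[:225]]))
for u,v in[(385,200),(385,260),(232,190),(213,270)]: print(atz("top",u,v,60))
print(proj("side",atz("top",232,190,60)))
E
```

```text
[ 647.81581753 -183.33522515   60.        ]
[ 486.64451981 -187.31214876   60.        ]
[649.52972988 234.85175854  60.        ]
[432.54315171 261.2885756   60.        ]
(np.float64(266.4823641889586), np.float64(243.2604286434129))
```

View pics/c1.png

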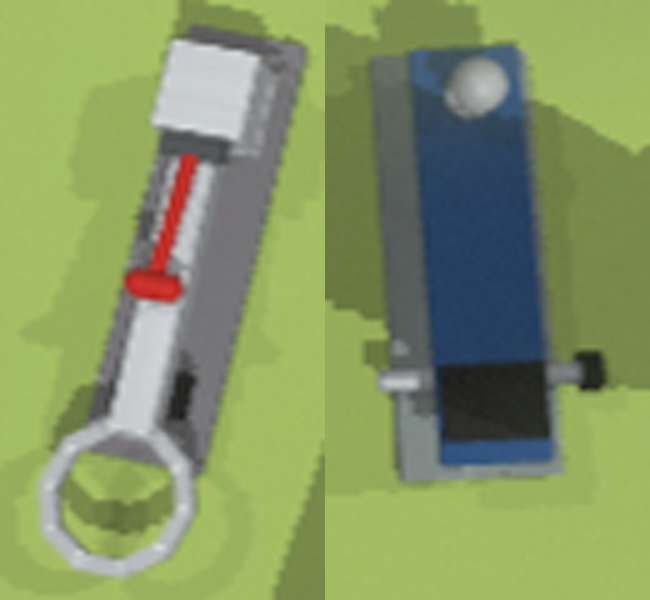

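View pics/c2.png

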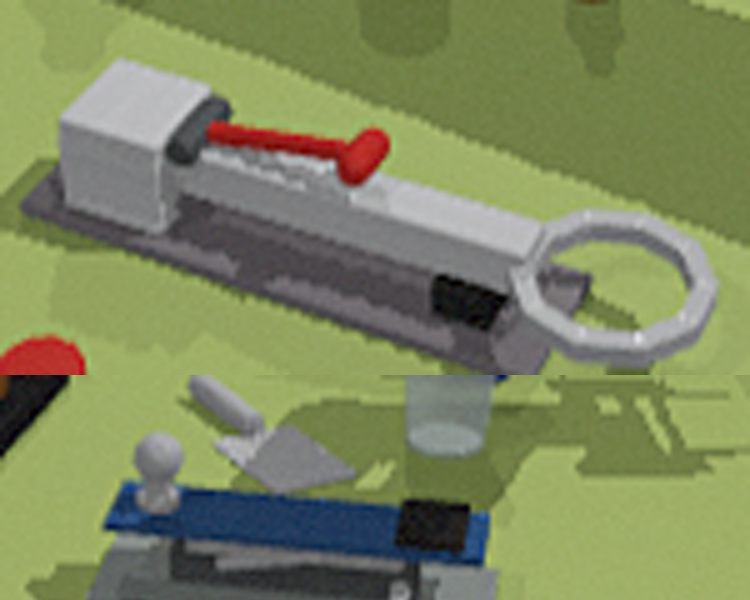

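The crops (5×) show the following:
- **Housing top:** centre near (207,90) in the top crop.
- **Knob:** (154,286) in the top crop and (363,157) in the side crop.
- **Ball:** (477,88) in the top crop and (158,457) in the side crop.
- **Pad:** centre near (494,402) in the top crop.

I'll fit both poses to these points.

```bash
cat > fit.py <<'E'
from h import *
from scipy.optimize import least_squares
T1=lambda x,y:((x+.5)/5-.5+190,(y+.5)/5-.5+170)
T2=lambda x,y:((x-325+.5)/5-.5+355,(y+.5)/5-.5+180)
S1=lambda x,y:((x+.5)/5-.5+235,(y+.5)/5-.5+225)
S2=lambda x,y:((x+.5)/5-.5+290,(y-375+.5)/5-.5+140)
def pose(x,y,z,w,P): c,s=np.cos(w),np.sin(w); return np.array([x+c*P[0]-s*P[1],y+s*P[0]+c*P[1],z+P[2]])
car=[("top",T1(175,38),(25,25,49)),("top",T1(262,52),(25,-25,49)),("top",T1(240,142),(-25,-25,49)),("top",T1(153,126),(-25,25,49)),
("side",S1(122,60),(25,-25,49)),("side",S1(62,120),(25,25,49)),("side",S1(160,145),(-25,25,49)),("side",S1(213,92),(-25,-25,49)),
("top",T1(154,286),(-112,0,52)),("side",S1(363,157),(-112,0,52))]
jk=[("top",T2(477,88),(0,0,0)),("side",S2(158,457),(0,0,0))]+[("top",T2(*p),q) for p,q in[((440,368),(-145,28,-24)),((546,362),(-145,-28,-24)),((550,438),(-185,-28,-24)),((440,440),(-185,28,-24))]]+[("side",S2(*p),q) for p,q in[((405,500),(-145,-28,-24)),((470,505),(-185,-28,-24)),((467,552),(-185,28,-24)),((397,540),(-145,28,-24))]]
for nm,obs,g in(("carrier",car,[650,235,8,-.12]),("jack",jk,[645,-183,80,0])):
    f=lambda p:np.concatenate([np.subtract(proj(n,pose(p[0],p[1],p[2],p[3],q)),uv) for n,uv,q in obs])
    r=least_squares(f,g,x_scale=[10,10,10,.1],loss="soft_l1"); print(nm,r.x.round(3)); print(f(r.x).reshape(-1,2).round(1).tolist())
    for v in("top","side"):
        k=[i for i,o in enumerate(obs) if o[0]==v]
print("ring tri",tri(T1(117,498),S1(617,287)),"knob",tri(T1(154,286),S1(363,157)),"ball",tri(T2(477,88),S2(158,457)))
E
python3 fit.py
```

```text
carrier [ 6.57628e+02  2.39230e+02  7.45900e+00 -1.29000e-01]
[[-0.2, -0.2], [-0.0, 0.4], [0.2, -0.2], [-0.2, -0.4], [-0.2, -0.5], [-0.5, -0.3], [-0.4, 0.9], [0.7, -1.2], [0.5, 0.2], [0.8, 1.8]]
jack [ 6.51575e+02 -1.79056e+02  8.48280e+01  1.02000e-01]
[[0.2, -0.6], [0.5, 0.7], [-0.5, -0.6], [-0.5, -0.2], [0.0, -0.0], [0.7, 0.4], [0.2, -0.1], [0.6, 0.1], [-0.2, -0.8], [-0.1, 0.2]]
ring tri (array([434.53039418, 268.16933017,  35.99000706]), np.float64(0.055220833370830974)) knob (array([547.26164052, 254.05867897,  64.09733201]), np.float64(1.7262360596607194)) ball (array([ 651.13574186, -177.86990711,   87.32737742]), np.float64(3.3212020768691595))
```

```bash
cat > go.py <<'E'
from h import *
import sys
C=(657.6,239.2,8,-.129); J=(651.6,-179.1,85-24,.102)
def rel(frame,P,yaw=None):
    x,y,z,w=frame; c,s=np.cos(w),np.sin(w)
    t=np.array([x+c*P[0]-s*P[1],y+s*P[0]+c*P[1],z+P[2]]); yaw=w if yaw is None else yaw
    o=ctrl.get_obs(); M=R.from_rotvec(o["orientation"]); G=R.from_euler("z",yaw)*R.from_euler("x",np.pi)
    print("target",t.round(1),"shift",M.inv().apply(t-o["ee_pos"]).round(1),"rot",(M.inv()*G).as_rotvec().round(4), "t",round(o["t"],2))
E
python3 - <<'E'
from go import *
rel(C,(-112,0,200))
E
```

```text
target [546.5 253.6 208. ] shift [ 596.5 -709.5   15. ] rot [-1.300e-03  3.000e-04  4.218e-01] t 0.1
```

```bash
python3 -m inch '[{"xyz":[300,-355,8],"rot":[0,0,0.2]},{"xyz":[300,-355,8],"rot":[0,0,0.2]},{"xyz":[300,-355,8],"rot":[0,0,0.2]},{"xyz":[300,-355,8],"rot":[0,0,0.2]},{"xyz":[300,-355,8],"rot":[0,0,0.2]},{"xyz":[300,-355,8],"rot":[0,0,0.2]},{"xyz":[300,-355,8],"rot":[0,0,0.2]},{"xyz":[300,-355,8],"rot":[0,0,0.2]},{"xyz":[300,-355,8],"rot":[0,0,0.2]},{"xyz":[300,-355,8],"rot":[0,0,0.2]},{"xyz":[300,-355,8],"rot":[0,0,0.2]},{"xyz":[300,-355,8],"rot":[0,0,0.2]}]' 0; python3 -c "
from go import *
rel(C,(-112,0,200))"
```

```text
t: 1.1
ee_pos: [366.1, -167.3, 214.5]
orientation: [-3.136, -0.153, 0.0]
ft_force: [-0.9, -0.8, 0.3]
width: 87.8
grasp_force: 0.0
target [546.5 253.6 208. ] shift [ 220.4 -401.4    7.1] rot [-1.500e-03  2.000e-04  2.262e-01] t 1.1
```

```bash
python3 -m inch '[{"xyz":[220,-401,7],"rot":[0,0,0.226]},{"xyz":[220,-401,7],"rot":[0,0,0.226]},{"xyz":[220,-401,7],"rot":[0,0,0.226]},{"xyz":[220,-401,7],"rot":[0,0,0.226]},{"xyz":[220,-401,7],"rot":[0,0,0.226]},{"xyz":[220,-401,7],"rot":[0,0,0.226]},{"xyz":[220,-401,7],"rot":[0,0,0.226]},{"xyz":[220,-401,7],"rot":[0,0,0.226]},{"xyz":[220,-401,7],"rot":[0,0,0.226]},{"xyz":[220,-401,7],"rot":[0,0,0.226]},{"xyz":[220,-401,7],"rot":[0,0,0.226]},{"xyz":[220,-401,7],"rot":[0,0,0.226]}]' 0; python3 -c "
from go import *
rel(C,(-112,0,200));rel(C,(-112,0,42))"
```

```text
t: 2.1
ee_pos: [549.1, 251.8, 207.4]
orientation: [-3.133, 0.206, -0.002]
ft_force: [-0.9, -1.2, -0.1]
width: 87.9
grasp_force: 0.0
target [546.5 253.6 208. ] shift [-2.7 -1.5 -0.6] rot [-0.0015 -0.0014 -0.002 ] t 2.1
target [546.5 253.6  50. ] shift [ -2.9  -1.2 157.4] rot [-0.0015 -0.0014 -0.002 ] t 2.1
```

```bash
python3 -m inch '[{"xyz":[-1.5,-1,30],"rot":[0,0,0]},{"xyz":[-1.5,-1,60],"rot":[0,0,0]},{"xyz":[-1.5,-1,90],"rot":[0,0,0]},{"xyz":[-1.5,-1,120],"rot":[0,0,0]},{"xyz":[-1.5,-1,145],"rot":[0,0,0]},{"xyz":[-1.5,-1,160],"rot":[0,0,0]},{"xyz":[-1.5,-1,160],"rot":[0,0,0]},{"xyz":[-1.5,-1,160],"rot":[0,0,0]}]' 0
python3 - <<'E'
from go import *
rel(C,(-112,0,39))
s=ctrl.get_image("side"); s=s[200:320,210:410]
cv2.imwrite("pics/g1.png",cv2.resize(s,None,fx=4,fy=4,interpolation=cv2.INTER_CUBIC)[:,:,::-1])
E
```

```text
t: 2.77
ee_pos: [545.3, 248.2, 46.8]
orientation: [3.133, -0.21, -0.003]
ft_force: [-0.4, 0.4, 0.3]
width: 87.8
grasp_force: 0.0
target [546.5 253.6  47. ] shift [ 0.5 -5.5 -0.2] rot [ 0.0013  0.002  -0.0045] t 2.77
```

View pics/g1.png

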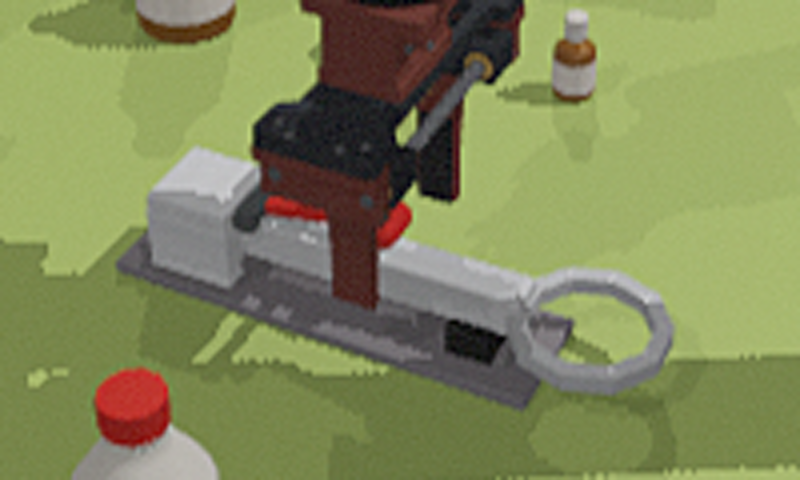

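The fingers straddle the beam at the knob, with the near tip at (355,300) and the far tip at (440,195). The tool is about 5 mm off in y, so I'll correct that and then pinch.

```bash
python3 -m inch '[{"xyz":[0.5,-5.5,0],"rot":[0,0,0]},{"xyz":[0.5,-5.5,0],"rot":[0,0,0]},{"xyz":[0.5,-5.5,0],"rot":[0,0,0]},{"xyz":[0.5,-5.5,0],"rot":[0,0,0]}]' 0;python3 -c "
from go import *
rel(C,(-112,0,39))"
python3 -m inch '[{"xyz":[0,0,0],"rot":[0,0,0]},{"xyz":[0,0,0],"rot":[0,0,0]},{"xyz":[0,0,0],"rot":[0,0,0]},{"xyz":[0,0,0],"rot":[0,0,0]},{"xyz":[0,0,0],"rot":[0,0,0]},{"xyz":[0,0,0],"rot":[0,0,0]},{"xyz":[0,0,0],"rot":[0,0,0]},{"xyz":[0,0,0],"rot":[0,0,0]}]' 175;python3 -c "
from go import *
rel(C,(-112,0,39))"
```

```text
t: 3.15
ee_pos: [547.4, 254.7, 48.6]
orientation: [-3.134, 0.209, -0.002]
ft_force: [0.0, 0.2, 0.7]
width: 88.2
grasp_force: 0.0
target [546.5 253.6  47. ] shift [-0.8  1.2  1.6] rot [-0.0008 -0.0013 -0.0039] t 3.15
t: 3.82
ee_pos: [546.9, 254.3, 47.6]
orientation: [3.135, -0.209, -0.0]
ft_force: [-0.3, -0.5, -0.6]
width: 38.1
grasp_force: 0.0
target [546.5 253.6  47. ] shift [-0.3  0.7  0.6] rot [ 0.0001  0.0001 -0.0042] t 3.82
```

```bash
python3 -m inch '[{"xyz":[0,0,0],"rot":[0,0,0]},{"xyz":[0,0,0],"rot":[0,0,0]},{"xyz":[0,0,0],"rot":[0,0,0]},{"xyz":[0,0,0],"rot":[0,0,0]},{"xyz":[0,0,0],"rot":[0,0,0]}]' 215;python3 -c "
from go import *
rel(C,(-112,0,39))
import numpy as np
for th in np.linspace(0,1.6,17): print(round(th,2),np.round([80-80.5*np.cos(th+.112),9-80.5*np.sin(th+.112)],1))"
```

```text
t: 4.23
ee_pos: [546.8, 254.0, 47.6]
orientation: [3.134, -0.209, -0.0]
ft_force: [-0.7, -3.4, -0.1]
width: 30.5
grasp_force: 30.0
target [546.5 253.6  47. ] shift [-0.2  0.5  0.6] rot [ 0.0004  0.0003 -0.0042] t 4.23
0.0 [0. 0.]
0.1 [ 1.3 -7.9]
0.2 [  3.4 -15.7]
0.3 [  6.2 -23.2]
0.4 [  9.8 -30.4]
0.5 [ 14.1 -37.2]
0.6 [ 19.1 -43.6]
0.7 [ 24.6 -49.4]
0.8 [ 30.7 -54.7]
0.9 [ 37.3 -59.3]
1.0 [ 44.3 -63.2]
1.1 [ 51.7 -66.4]
1.2 [ 59.4 -68.8]
1.3 [ 67.3 -70.5]
1.4 [ 75.3 -71.4]
1.5 [ 83.3 -71.4]
1.6 [ 91.3 -70.7]
```

```bash
python3 -m inch '[{"xyz":[1.3,0,-8],"rot":[0,0,0]},{"xyz":[3.4,0,-15.7],"rot":[0,0,0]},{"xyz":[6,0,-23],"rot":[0,0,0]},{"xyz":[10,0,-30.5],"rot":[0,0,0]},{"xyz":[14,0,-37],"rot":[0,0,0]},{"xyz":[19,0,-43.5],"rot":[0,0,0]},{"xyz":[19,0,-43.5],"rot":[0,0,0]}]'
python3 -m inch '[{"xyz":[5.5,0,-6],"rot":[0,0,0]},{"xyz":[11.6,0,-11],"rot":[0,0,0]},{"xyz":[18,0,-15.5],"rot":[0,0,0]},{"xyz":[25,0,-19.5],"rot":[0,0,0]},{"xyz":[32.5,0,-23],"rot":[0,0,0]},{"xyz":[40,0,-25],"rot":[0,0,0]},{"xyz":[48,0,-27],"rot":[0,0,0]},{"xyz":[56,0,-28],"rot":[0,0,0]},{"xyz":[64,0,-28],"rot":[0,0,0]},{"xyz":[70,0,-27],"rot":[0,0,0]},{"xyz":[70,0,-27],"rot":[0,0,0]}]'
python3 - <<'E'
from go import *
rel(C,(-23,0,109))
s=ctrl.get_image("side"); s=s[180:320,210:410]
cv2.imwrite("pics/g2.png",cv2.resize(s,None,fx=4,fy=4,interpolation=cv2.INTER_CUBIC)[:,:,::-1])
E
```

```text
t: 4.82
ee_pos: [567.6, 252.1, 93.1]
orientation: [-3.133, 0.209, -0.004]
ft_force: [-2.3, -1.4, 2.9]
width: 29.8
grasp_force: 30.0
t: 5.73
ee_pos: [638.2, 242.6, 119.5]
orientation: [-3.133, 0.21, -0.007]
ft_force: [1.4, -1.3, 4.2]
width: 29.8
grasp_force: 30.0
target [634.8 242.2 117. ] shift [-3.3  0.9  2.5] rot [-0.0016 -0.0042 -0.0046] t 5.73
```

View pics/g2.png

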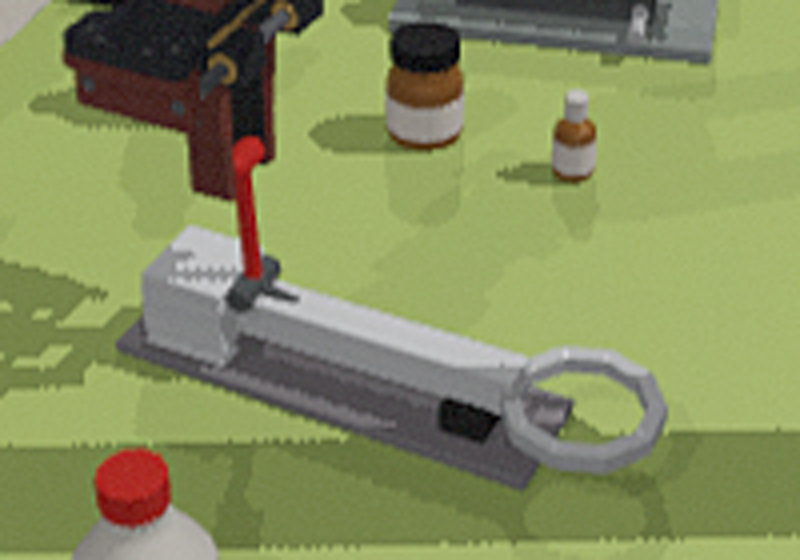

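The handle now stands upright, with the knob at (248,152). The arm is still flat in its dock, so I'll release and go to the beam.

```bash
python3 -m inch '[{"xyz":[0,0,0],"rot":[0,0,0]},{"xyz":[0,0,0],"rot":[0,0,0]},{"xyz":[0,0,0],"rot":[0,0,0]},{"xyz":[0,0,0],"rot":[0,0,0]},{"xyz":[0,0,-20],"rot":[0,0,0]},{"xyz":[0,0,-45],"rot":[0,0,0]},{"xyz":[-30,0,-50],"rot":[0,0,0]},{"xyz":[-60,0,-50],"rot":[0,0,0]},{"xyz":[-88,0,-50],"rot":[0,0,0]},{"xyz":[-88,0,-50],"rot":[0,0,0]},{"xyz":[-88,0,-50],"rot":[0,0,0]},{"xyz":[-88,0,-50],"rot":[0,0,0]}]' 0
python3 - <<'E'
from go import *
rel(C,(-110,0,11))
E
```

```text
t: 6.78
ee_pos: [548.7, 254.5, 168.5]
orientation: [-3.134, 0.208, -0.002]
ft_force: [0.8, 0.0, -0.4]
width: 87.7
grasp_force: 0.0
target [548.5 253.4  19. ] shift [ -0.2   1.2 149.5] rot [-0.0005 -0.0011 -0.0037] t 6.78
```

```bash
python3 -m inch '[{"xyz":[0,1,35],"rot":[0,0,0]},{"xyz":[0,1,70],"rot":[0,0,0]},{"xyz":[0,1,105],"rot":[0,0,0]},{"xyz":[0,1,130],"rot":[0,0,0]},{"xyz":[0,1,142],"rot":[0,0,0]},{"xyz":[0,1,149],"rot":[0,0,0]},{"xyz":[0,1,149],"rot":[0,0,0]},{"xyz":[0,1,149],"rot":[0,0,0]},{"xyz":[0,1,149],"rot":[0,0,0]}]' 0
python3 -c "
from go import *
rel(C,(-110,0,11))"
```

```text
t: 7.53
ee_pos: [549.2, 253.7, 20.7]
orientation: [-3.133, 0.209, -0.004]
ft_force: [-0.3, 0.0, -0.4]
width: 87.7
grasp_force: 0.0
target [548.5 253.4  19. ] shift [-0.7  0.5  1.7] rot [-0.0015 -0.0024 -0.0043] t 7.53
```

```bash
python3 -m inch '[{"xyz":[0,0,0],"rot":[0,0,0]},{"xyz":[0,0,0],"rot":[0,0,0]},{"xyz":[0,0,0],"rot":[0,0,0]},{"xyz":[0,0,0],"rot":[0,0,0]},{"xyz":[0,0,0],"rot":[0,0,0]},{"xyz":[0,0,0],"rot":[0,0,0]},{"xyz":[0,0,0],"rot":[0,0,0]},{"xyz":[0,0,0],"rot":[0,0,0]},{"xyz":[0,0,0],"rot":[0,0,0]},{"xyz":[0,0,0],"rot":[0,0,0]}]' 240
python3 -c "
from go import *
rel(C,(-110,0,11))"
```

```text
t: 8.37
ee_pos: [547.8, 253.2, 19.1]
orientation: [-3.135, 0.209, 0.0]
ft_force: [-1.3, 5.1, 3.1]
width: 24.7
grasp_force: 2.7
target [548.5 253.4  19. ] shift [ 0.7 -0.2  0.1] rot [-0.      0.0001 -0.0043] t 8.37
```

```bash
python3 -m inch '[{"xyz":[0,0,0],"rot":[0,0,0]},{"xyz":[0,0,0],"rot":[0,0,0]},{"xyz":[0,0,-5],"rot":[0,0,0]},{"xyz":[0,0,-15],"rot":[0,0,0]},{"xyz":[0,0,-35],"rot":[0,0,0]},{"xyz":[0,0,-60],"rot":[0,0,0]},{"xyz":[0,0,-90],"rot":[0,0,0]},{"xyz":[0,0,-120],"rot":[0,0,0]},{"xyz":[0,0,-145],"rot":[0,0,0]},{"xyz":[0,0,-160],"rot":[0,0,0]},{"xyz":[0,0,-165],"rot":[0,0,0]},{"xyz":[0,0,-165],"rot":[0,0,0]}]'
python3 -c "
from go import *
rel(J,(-110,0,123))
print(proj('top',(651,-179,85)))"
```

```text
t: 9.37
ee_pos: [548.1, 253.3, 185.6]
orientation: [-3.134, 0.209, -0.003]
ft_force: [-1.1, -0.3, -7.6]
width: 23.5
grasp_force: 30.0
target [ 542.2 -190.3  184. ] shift [ 53.2 440.4   1.2] rot [-0.0009 -0.0018 -0.2354] t 9.37
(np.float64(385.16379778834204), np.float64(196.83972850630693))
```

```bash
python3 -m inch '[{"xyz":[1,10,0],"rot":[0,0,-0.005]},{"xyz":[4,30,0],"rot":[0,0,-0.015]},{"xyz":[7,55,0],"rot":[0,0,-0.03]},{"xyz":[10,82,0],"rot":[0,0,-0.045]},{"xyz":[13,110,0],"rot":[0,0,-0.06]},{"xyz":[17,138,0],"rot":[0,0,-0.075]},{"xyz":[20,166,0],"rot":[0,0,-0.09]},{"xyz":[23,194,0],"rot":[0,0,-0.105]},{"xyz":[27,222,0],"rot":[0,0,-0.12]},{"xyz":[30,250,0],"rot":[0,0,-0.135]},{"xyz":[33,278,0],"rot":[0,0,-0.15]},{"xyz":[37,305,0],"rot":[0,0,-0.165]}]'
python3 -c "
from go import *
rel(J,(-110,0,123))"
```

```text
t: 10.37
ee_pos: [541.7, -55.9, 182.2]
orientation: [-3.141, -0.051, 0.007]
ft_force: [0.2, 0.7, -7.1]
width: 23.8
grasp_force: 30.0
target [ 542.2 -190.3  184. ] shift [ -3.9 134.3  -1.9] rot [-0.0005  0.0044 -0.0694] t 10.37
```

```bash
python3 -m inch '[{"xyz":[-1,25,0],"rot":[0,0,-0.015]},{"xyz":[-1,50,0],"rot":[0,0,-0.03]},{"xyz":[-2,75,0],"rot":[0,0,-0.045]},{"xyz":[-3,100,0],"rot":[0,0,-0.06]},{"xyz":[-4,120,0],"rot":[0,0,-0.069]},{"xyz":[-4,131,0],"rot":[0,0,-0.069]},{"xyz":[-4,134,0],"rot":[0,0,-0.069]},{"xyz":[-4,134,0],"rot":[0,0,-0.069]},{"xyz":[-4,134,0],"rot":[0,0,-0.069]},{"xyz":[-4,134,0],"rot":[0,0,-0.069]},{"xyz":[-4,134,0],"rot":[0,0,-0.069]}]'
python3 - <<'E'
from go import *
rel(J,(-110,0,123))
t=ctrl.get_image("top");s=ctrl.get_image("side")
cv2.imwrite("pics/t3.png",t[:,:,::-1]);cv2.imwrite("pics/s3.png",s[:,:,::-1])
k=lambda i:cv2.resize(i,None,fx=4,fy=4,interpolation=cv2.INTER_CUBIC)[:,:,::-1]
cv2.imwrite("pics/c3.png",np.hstack([k(t[150:290,350:440]),k(s[75:215,290:400])]))
E
```

```text
t: 11.28
ee_pos: [544.1, -187.0, 184.1]
orientation: [-3.137, -0.16, 0.001]
ft_force: [-0.3, -0.2, -7.0]
width: 24.2
grasp_force: 30.0
target [ 542.2 -190.3  184. ] shift [-2.3  3.1  0.1] rot [-0.0003  0.0004  0.0001] t 11.28
```

View pics/c3.png

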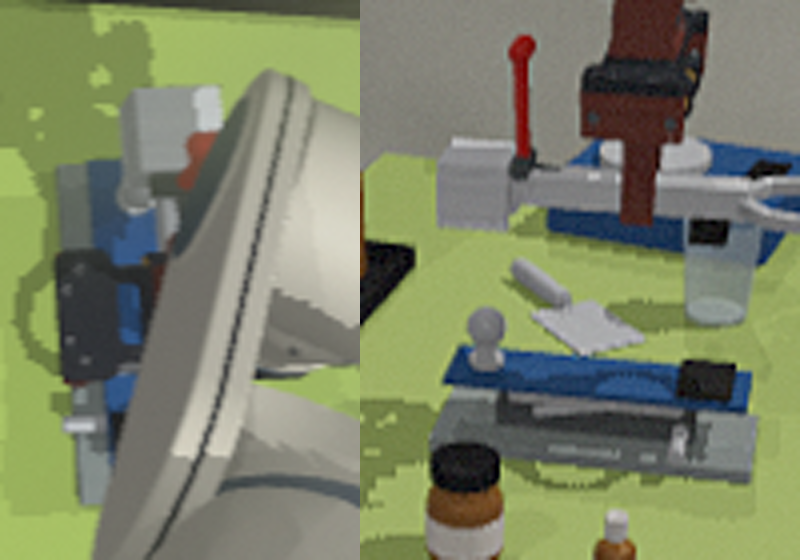

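The arm is held level over the jack. In the side half, the housing's near face has corners (439,152), (512,158), (512,230), (438,225), and the ball is at (487,328). In the top half, the housing top has corners (137,88), (222,88), (138,170). I'll fit the held arm's pose now.

```bash
cat > fit2.py <<'E'
from h import *
from scipy.optimize import least_squares
T=lambda x,y:((x+.5)/4-.5+350,(y+.5)/4-.5+150)
S=lambda x,y:((x-360+.5)/4-.5+290,(y+.5)/4-.5+75)
def pose(x,y,z,w,P): c,s=np.cos(w),np.sin(w); return np.array([x+c*P[0]-s*P[1],y+s*P[0]+c*P[1],z+P[2]])
obs=[("top",T(137,88),(25,25,49)),("top",T(222,88),(25,-25,49)),("top",T(138,170),(-25,25,49)),
("side",S(439,152),(25,25,49)),("side",S(512,158),(-25,25,49)),("side",S(512,230),(-25,25,0)),("side",S(438,225),(25,25,0))]
f=lambda p:np.concatenate([np.subtract(proj(n,pose(p[0],p[1],p[2],p[3],q)),uv) for n,uv,q in obs])
r=least_squares(f,[650,-180,170,.1],x_scale=[10,10,10,.1],loss="soft_l1"); print(r.x.round(3)); print(f(r.x).reshape(-1,2).round(1).tolist())
# rigid prediction from gripper motion
o=ctrl.get_obs(); c0=np.array([657.6,239.2,8]); t0=np.array([547.8,253.2,19.1])
d=R.from_rotvec(o["orientation"])*R.from_rotvec([-3.135,.209,0]).inv()
print("predicted",(o["ee_pos"]+d.apply(c0-t0)).round(1),-.129+d.as_rotvec()[2].round(3),d.as_rotvec().round(3))
g=(650.0,-183,85)
print("ball px",T(134,192),S(487,328),tri(T(134,192),S(487,328)),proj("top",(651.6,-179,85)),proj("side",(651.6,-179,85)))
E
python3 fit2.py
```

```text
[ 6.54711e+02 -1.74250e+02  1.77939e+02  5.90000e-02]
[[-0.4, -0.2], [0.2, -0.1], [0.1, 0.7], [0.2, 0.6], [-0.4, 0.7], [-0.7, -0.5], [0.6, -1.0]]
predicted [ 654.4 -175.2  173.1] 0.10599999999999998 [ 0.    -0.     0.235]
ball px (383.125, 197.625) (321.375, 156.625) (array([ 649.30777117, -172.90762396,   87.81557168]), np.float64(2.8046452933829653)) (np.float64(385.1693600493852), np.float64(196.61901238382922)) (np.float64(321.7046348849257), np.float64(156.65117046406812))
```

```bash
python3 - <<'E'
from h import *
T2=lambda x,y:((x-325+.5)/5-.5+355,(y+.5)/5-.5+180)
for h in(82,85,88):
    b=atz("top",*T2(476.5,87),h);p=atz("top",*T2(494,402),h-24)
    e=[atz("top",*T2(*q),h-30) for q in((410,52),(522,45),(440,466),(553,463))]
    a=(e[0]+e[1])/2;c=(e[2]+e[3])/2
    print(h,b[:2].round(1),p[:2].round(1),"len",np.linalg.norm(b-p)[()].round(1),"yaw",np.arctan2(*(b-p)[1::-1]).round(3),np.arctan2(*(a-c)[1::-1]).round(3),"width",np.linalg.norm(e[0]-e[1]).round(1),"lenblue",np.linalg.norm(a-c).round(1),
     "lat of ball from midline",((b-a)[1]*(a-c)[0]-(b-a)[0]*(a-c)[1])/np.linalg.norm(a-c))
E
python3 -c "
from h import *
print(ctrl.get_obs()['ee_pos'])"
```

```text
82 [ 651.2 -178.9] [ 487.3 -196.6] len 166.6 yaw 0.108 0.097 width 62.0 lenblue 225.2 lat of ball from midline 1.8812453272383927
85 [ 650.5 -178.3] [ 487.2 -196. ] len 166.1 yaw 0.108 0.097 width 61.8 lenblue 224.5 lat of ball from midline 1.894132606458144
88 [ 649.8 -177.8] [ 487.  -195.5] len 165.6 yaw 0.108 0.097 width 61.7 lenblue 223.8 lat of ball from midline 1.9070198856778113
[ 544.32463455 -187.21214457  184.24493775]
```

```bash
python3 -m inch '[{"xyz":[-1.5,2,5],"rot":[0,0,0]},{"xyz":[-3.5,3.8,15],"rot":[0,0,0]},{"xyz":[-3.5,3.8,28],"rot":[0,0,0]},{"xyz":[-3.5,3.8,40],"rot":[0,0,0]},{"xyz":[-3.5,3.8,50],"rot":[0,0,0]},{"xyz":[-3.5,3.8,55],"rot":[0,0,0]},{"xyz":[-3.5,3.8,55],"rot":[0,0,0]},{"xyz":[-3.5,3.8,55],"rot":[0,0,0]},{"xyz":[-3.5,3.8,55],"rot":[0,0,0]},{"xyz":[-3.5,3.8,55],"rot":[0,0,0]},{"xyz":[-3.5,3.8,55],"rot":[0,0,0]}]'
python3 - <<'E'
from go import *
o=ctrl.get_obs(); c0=np.array([657.6,239.2,8]); t0=np.array([547.8,253.2,19.1])
d=R.from_rotvec(o["orientation"])*R.from_rotvec([-3.135,.209,0]).inv()
print("predicted",(o["ee_pos"]+d.apply(c0-t0)).round(1),-.129+d.as_rotvec()[2].round(3),d.as_rotvec().round(3))
t=ctrl.get_image("top");s=ctrl.get_image("side")
k=lambda i:cv2.resize(i,None,fx=5,fy=5,interpolation=cv2.INTER_CUBIC)[:,:,::-1]
cv2.imwrite("pics/c4.png",np.hstack([k(t[160:260,360:410]),k(s[100:200,295:400])]))
E
```

```text
t: 12.3
ee_pos: [541.6, -192.4, 129.8]
orientation: [3.137, 0.158, 0.002]
ft_force: [-0.4, 0.3, -6.7]
width: 23.6
grasp_force: 30.0
predicted [ 651.6 -180.5  118.9] 0.10500000000000001 [-0.    -0.001  0.234]
```

View pics/c4.png

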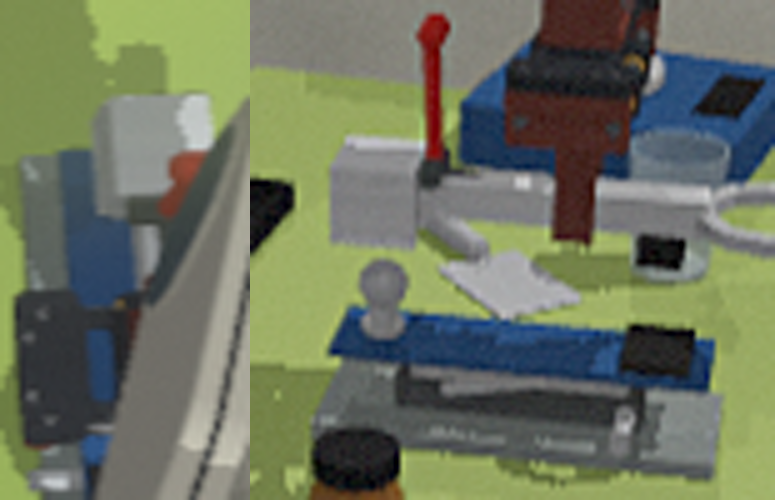

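The side half shows the housing's near face at (331,148), (419,155), (415,247), (330,240), just above the ball at (383,287). The top half shows the housing's top face at (110,97), (212,95), (112,196).

```bash
sed -e 's/^T=.*/T=lambda x,y:((x+.5)\/5-.5+360,(y+.5)\/5-.5+160)/; s/^S=.*/S=lambda x,y:((x-250+.5)\/5-.5+295,(y+.5)\/5-.5+100)/' -e '/^obs=/,/^("side"/c obs=[("top",T(110,97),(25,25,49)),("top",T(212,95),(25,-25,49)),("top",T(112,196),(-25,25,49)),("side",S(331,148),(25,25,49)),("side",S(419,155),(-25,25,49)),("side",S(415,247),(-25,25,0)),("side",S(330,240),(25,25,0))]' -e 's/T(134,192)/(384.9,197.0)/g;s/S(487,328)/S(383,285)/g' fit2.py > fit3.py; python3 fit3.py; python3 -c "
from fit3 import *
print([np.round(proj('side',pose(651,-179.3,117,.102,q)),1).tolist() for q in((25,25,49),(-25,25,49),(-25,25,0),(25,25,0))],[np.round(uv,1) for n,uv,q in obs[3:]])" | tail -1
```

```text
[ 6.52124e+02 -1.78625e+02  1.26338e+02  5.60000e-02]
[[-0.2, -0.6], [0.0, -0.0], [0.0, -0.2], [0.2, 1.1], [-0.2, 1.4], [0.3, -0.9], [0.5, -1.3]]
predicted [ 651.4 -180.5  118.6] 0.10500000000000001 [-0.    -0.001  0.234]
ball px (384.9, 197.0) (321.2, 156.6) (array([ 651.64918832, -178.04150955,   85.31743747]), np.float64(2.395448762336585)) (np.float64(385.1693600493852), np.float64(196.61901238382922)) (np.float64(321.7046348849257), np.float64(156.65117046406812))
[[311.8, 133.6], [329.1, 135.0], [328.8, 150.9], [311.9, 149.4]] [array([310.8, 129.2]), array([328.4, 130.6]), array([327.6, 149. ]), array([310.6, 147.6])]
```

```bash
python3 -m inch '[{"xyz":[0,-1,6],"rot":[0,0,0]},{"xyz":[0,-1,12],"rot":[0,0,0]},{"xyz":[0,-1,16],"rot":[0,0,0]},{"xyz":[0,-1,19],"rot":[0,0,0]},{"xyz":[0,-1,22],"rot":[0,0,0]},{"xyz":[0,-1,25],"rot":[0,0,0]},{"xyz":[0,-1,25],"rot":[0,0,0]}]'
python3 -m inch '[{"xyz":[0,0,2],"rot":[0,0,0]},{"xyz":[0,0,4],"rot":[0,0,0]},{"xyz":[0,0,6],"rot":[0,0,0]},{"xyz":[0,0,8],"rot":[0,0,0]},{"xyz":[0,0,8],"rot":[0,0,0]}]'
```

```text
t: 12.98
ee_pos: [540.7, -191.1, 103.4]
orientation: [-3.137, -0.158, 0.002]
ft_force: [-0.2, -0.0, -7.5]
width: 23.9
grasp_force: 30.0
t: 13.4
ee_pos: [540.8, -191.1, 95.8]
orientation: [-3.137, -0.158, 0.001]
ft_force: [0.0, 0.2, -7.5]
width: 23.9
grasp_force: 30.0
```

```bash
python3 -m inch '[{"xyz":[0,0,2],"rot":[0,0,0]},{"xyz":[0,0,4],"rot":[0,0,0]},{"xyz":[0,0,6],"rot":[0,0,0]},{"xyz":[0,0,8],"rot":[0,0,0]},{"xyz":[0,0,8],"rot":[0,0,0]}]'
python3 -m inch '[{"xyz":[0,0,1.5],"rot":[0,0,0]},{"xyz":[0,0,3],"rot":[0,0,0]},{"xyz":[0,0,4.5],"rot":[0,0,0]},{"xyz":[0,0,6],"rot":[0,0,0]},{"xyz":[0,0,6],"rot":[0,0,0]}]'
```

```text
t: 13.82
ee_pos: [540.7, -191.1, 87.7]
orientation: [-3.137, -0.158, 0.001]
ft_force: [0.2, 0.2, -6.4]
width: 23.4
grasp_force: 30.0
t: 14.23
ee_pos: [540.8, -191.1, 81.8]
orientation: [-3.137, -0.158, 0.001]
ft_force: [1.0, -0.6, -7.1]
width: 23.8
grasp_force: 30.0
```

```bash
python3 -m inch '[{"xyz":[0,0,1],"rot":[0,0,0]},{"xyz":[0,0,2],"rot":[0,0,0]},{"xyz":[0,0,3],"rot":[0,0,0]},{"xyz":[0,0,3],"rot":[0,0,0]}]'
python3 -m inch '[{"xyz":[0,0,1],"rot":[0,0,0]},{"xyz":[0,0,2],"rot":[0,0,0]},{"xyz":[0,0,2],"rot":[0,0,0]}]'
```

```text
t: 14.57
ee_pos: [540.9, -191.1, 79.0]
orientation: [-3.137, -0.158, 0.0]
ft_force: [-0.1, 0.2, -6.5]
width: 24.3
grasp_force: 30.0
t: 14.82
ee_pos: [540.9, -191.2, 77.0]
orientation: [-3.138, -0.158, 0.0]
ft_force: [-0.7, -0.8, -7.4]
width: 23.8
grasp_force: 30.0
```

```bash
python3 -m inch '[{"xyz":[0,0,1],"rot":[0,0,0]},{"xyz":[0,0,2],"rot":[0,0,0]},{"xyz":[0,0,2],"rot":[0,0,0]}]'
python3 -m inch '[{"xyz":[0,0,1],"rot":[0,0,0]},{"xyz":[0,0,1.5],"rot":[0,0,0]},{"xyz":[0,0,1.5],"rot":[0,0,0]}]'
```

```text
t: 15.07
ee_pos: [540.8, -191.2, 75.0]
orientation: [-3.137, -0.158, 0.001]
ft_force: [-0.7, 0.2, -6.9]
width: 23.8
grasp_force: 30.0
t: 15.32
ee_pos: [540.7, -191.2, 73.5]
orientation: [-3.137, -0.158, 0.001]
ft_force: [-1.4, -1.1, -5.1]
width: 23.7
grasp_force: 30.0
```

```bash
python3 -m inch '[{"xyz":[0,0,0.5],"rot":[0,0,0]},{"xyz":[0,0,1],"rot":[0,0,0]},{"xyz":[0,0,1],"rot":[0,0,0]},{"xyz":[0,0,1],"rot":[0,0,0]}]'
python3 -c "
from h import *
print(ctrl.get_obs()['moment'])"
```

```text
t: 15.65
ee_pos: [540.8, -191.2, 73.0]
orientation: [-3.138, -0.158, 0.001]
ft_force: [-3.4, 1.1, 0.9]
width: 23.8
grasp_force: 30.0
[ 0.01476609  0.84807453 -0.01204332]
```

```bash
python3 -m inch '[{"xyz":[0,0,0.5],"rot":[0,0,0]},{"xyz":[0,0,0.5],"rot":[0,0,0]},{"xyz":[0,0,0.5],"rot":[0,0,0]},{"xyz":[0,0,0.5],"rot":[0,0,0]}]'
python3 - <<'E'
from h import *
o=ctrl.get_obs();print(o['moment'],o['ft_force'])
t=ctrl.get_image("top");s=ctrl.get_image("side")
k=lambda i:cv2.resize(i,None,fx=5,fy=5,interpolation=cv2.INTER_CUBIC)[:,:,::-1]
cv2.imwrite("pics/c5.png",k(s[95:205,290:430]))
E
```

```text
t: 15.98
ee_pos: [540.8, -191.2, 72.9]
orientation: [-3.138, -0.158, 0.001]
ft_force: [-6.4, 1.2, 6.0]
width: 23.8
grasp_force: 30.0
[0.1382278  1.18420062 0.02005625] [-6.41493724  1.16761448  6.0231677 ]
```

View pics/c5.png

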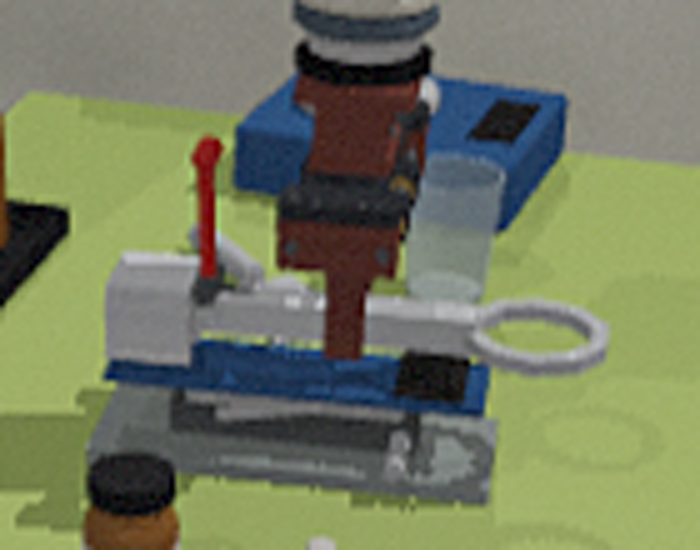

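The arm is home: the housing is down over the ball, the foot is on the black pad near (435,370), and the beam is parallel to the jack top. I'll release and go up to the knob.

```bash
python3 -m inch '[{"xyz":[0,0,0],"rot":[0,0,0]},{"xyz":[0,0,0],"rot":[0,0,0]},{"xyz":[0,0,0],"rot":[0,0,0]},{"xyz":[0,0,0],"rot":[0,0,0]},{"xyz":[0,0,0],"rot":[0,0,0]},{"xyz":[0,0,-30],"rot":[0,0,0]},{"xyz":[0,0,-65],"rot":[0,0,0]},{"xyz":[0,0,-100],"rot":[0,0,0]},{"xyz":[0,0,-135],"rot":[0,0,0]},{"xyz":[0,0,-155],"rot":[0,0,0]},{"xyz":[0,0,-155],"rot":[0,0,0]},{"xyz":[0,0,-155],"rot":[0,0,0]}]' 100
python3 -m inch '[{"xyz":[25,0,0],"rot":[0,0,0]},{"xyz":[55,0,0],"rot":[0,0,0]},{"xyz":[80,0,0],"rot":[0,0,0]},{"xyz":[89,0,0],"rot":[0,0,0]},{"xyz":[89,0,0],"rot":[0,0,0]},{"xyz":[89,0,0],"rot":[0,0,0]},{"xyz":[89,0,0],"rot":[0,0,0]},{"xyz":[89,0,0],"rot":[0,0,0]}]'
python3 - <<'E'
from h import *
s=ctrl.get_image("side");t=ctrl.get_image("top")
k=lambda i:cv2.resize(i,None,fx=4,fy=4,interpolation=cv2.INTER_CUBIC)[:,:,::-1]
cv2.imwrite("pics/c6.png",np.hstack([k(t[150:275,355:420]),k(s[80:205,290:420])]))
E
```

```text
t: 17.08
ee_pos: [541.7, -191.4, 228.2]
orientation: [3.136, 0.158, 0.004]
ft_force: [-0.2, 0.8, -1.2]
width: 53.5
grasp_force: 0.0
t: 17.75
ee_pos: [628.1, -182.3, 226.7]
orientation: [-3.137, -0.157, 0.002]
ft_force: [0.3, 0.4, 0.6]
width: 53.4
grasp_force: 0.0
```

View pics/c6.png

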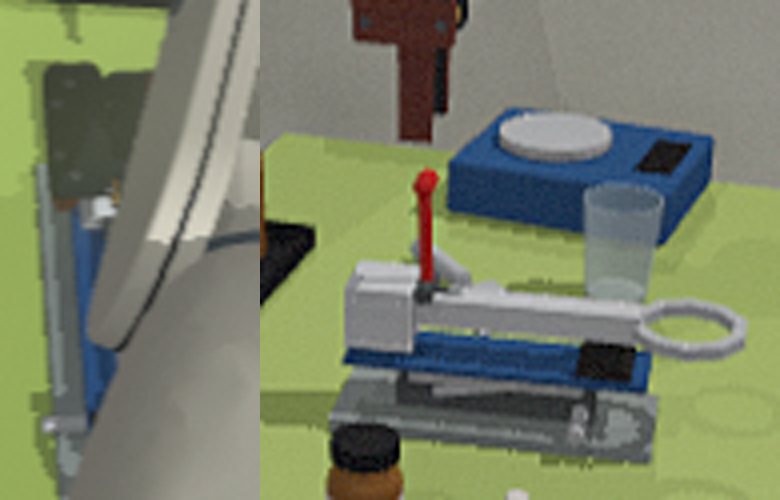

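The arm is seated and level on the jack. The upright knob at (426,181) is right below the open fingers, whose tips are at about row 140. I'll pinch the knob and swing it back.

```bash
python3 -m inch '[{"xyz":[0,0,15],"rot":[0,0,0]},{"xyz":[0,0,30],"rot":[0,0,0]},{"xyz":[0,0,44],"rot":[0,0,0]},{"xyz":[0,0,53],"rot":[0,0,0]},{"xyz":[0,0,53],"rot":[0,0,0]},{"xyz":[0,0,53],"rot":[0,0,0]}]' 100
python3 -m inch '[{"xyz":[0,0,0],"rot":[0,0,0]},{"xyz":[0,0,0],"rot":[0,0,0]},{"xyz":[0,0,0],"rot":[0,0,0]},{"xyz":[0,0,0],"rot":[0,0,0]},{"xyz":[0,0,0],"rot":[0,0,0]},{"xyz":[0,0,0],"rot":[0,0,0]},{"xyz":[0,0,0],"rot":[0,0,0]}]' 215
```

```text
t: 18.35
ee_pos: [629.3, -182.3, 174.2]
orientation: [-3.137, -0.158, 0.001]
ft_force: [0.2, -0.8, 0.2]
width: 53.3
grasp_force: 0.0
t: 18.93
ee_pos: [630.0, -182.3, 174.8]
orientation: [3.137, 0.158, 0.002]
ft_force: [-0.1, 1.1, 4.4]
width: 30.0
grasp_force: 30.0
```

```bash
python3 -m inch '[{"xyz":[-8,0,-0.7],"rot":[0,0,0]},{"xyz":[-16,0,-0.7],"rot":[0,0,0]},{"xyz":[-24,0,0.2],"rot":[0,0,0]},{"xyz":[-32,0,2],"rot":[0,0,0]},{"xyz":[-39.6,0,4.3],"rot":[0,0,0]},{"xyz":[-47,0,7.5],"rot":[0,0,0]},{"xyz":[-47,0,7.5],"rot":[0,0,0]}]'
python3 -m inch '[{"xyz":[-7,0,4],"rot":[0,0,0]},{"xyz":[-13.6,0,8.5],"rot":[0,0,0]},{"xyz":[-19.7,0,13.8],"rot":[0,0,0]},{"xyz":[-25.2,0,19.6],"rot":[0,0,0]},{"xyz":[-25.2,0,19.6],"rot":[0,0,0]}]'
```

```text
t: 19.52
ee_pos: [580.5, -187.0, 165.9]
orientation: [-3.137, -0.158, 0.004]
ft_force: [-0.2, -0.7, -3.1]
width: 30.0
grasp_force: 30.0
t: 19.93
ee_pos: [555.7, -189.5, 145.6]
orientation: [-3.137, -0.158, 0.005]
ft_force: [-1.1, -2.4, -1.7]
width: 30.4
grasp_force: 30.0
```

```bash
python3 -m inch '[{"xyz":[-5,0,6.4],"rot":[0,0,0]},{"xyz":[-9.3,0,13.2],"rot":[0,0,0]},{"xyz":[-12.9,0,20.4],"rot":[0,0,0]},{"xyz":[-15.7,0,28],"rot":[0,0,0]},{"xyz":[-15.7,0,28],"rot":[0,0,0]}]'
python3 -m inch '[{"xyz":[-1,0,4],"rot":[0,0,0]},{"xyz":[-2,0,8],"rot":[0,0,0]},{"xyz":[-2.5,0,11],"rot":[0,0,0]},{"xyz":[-2.5,0,11],"rot":[0,0,0]}]'
```

```text
t: 20.35
ee_pos: [540.9, -191.0, 117.3]
orientation: [-3.137, -0.158, 0.003]
ft_force: [-0.8, -0.8, -1.1]
width: 30.2
grasp_force: 30.0
t: 20.68
ee_pos: [539.1, -191.3, 107.3]
orientation: [-3.137, -0.158, 0.002]
ft_force: [-2.4, -1.9, -1.0]
width: 30.2
grasp_force: 30.0
```

```bash
python3 -m inch '[{"xyz":[0,0,1],"rot":[0,0,0]},{"xyz":[0,0,2],"rot":[0,0,0]},{"xyz":[0,0,3],"rot":[0,0,0]},{"xyz":[0,0,3],"rot":[0,0,0]}]'
python3 -m inch '[{"xyz":[0,0,1],"rot":[0,0,0]},{"xyz":[0,0,1.5],"rot":[0,0,0]},{"xyz":[0,0,1.5],"rot":[0,0,0]}]'
```

```text
t: 21.02
ee_pos: [539.0, -191.2, 104.8]
orientation: [-3.137, -0.158, 0.002]
ft_force: [-4.6, -1.4, 1.6]
width: 30.3
grasp_force: 30.0
t: 21.27
ee_pos: [539.1, -191.2, 103.5]
orientation: [-3.137, -0.158, 0.002]
ft_force: [-4.7, -1.6, 1.6]
width: 30.4
grasp_force: 30.0
```

```bash
python3 -m inch '[{"xyz":[0,0,0.7],"rot":[0,0,0]},{"xyz":[0,0,1.2],"rot":[0,0,0]},{"xyz":[0,0,1.2],"rot":[0,0,0]}]'
python3 -m inch '[{"xyz":[0,0,0],"rot":[0,0,0]},{"xyz":[0,0,0],"rot":[0,0,0]},{"xyz":[0,0,0],"rot":[0,0,0]},{"xyz":[0,0,0],"rot":[0,0,0]},{"xyz":[0,0,-12],"rot":[0,0,0]},{"xyz":[0,0,-30],"rot":[0,0,0]},{"xyz":[0,0,-35],"rot":[0,0,0]},{"xyz":[0,0,-35],"rot":[0,0,0]}]' 130
python3 -m inch '[{"xyz":[0,0,0],"rot":[0,0,0]},{"xyz":[0,0,0],"rot":[0,0,0]},{"xyz":[0,0,0],"rot":[0,0,0]},{"xyz":[0,0,0],"rot":[0,0,0]},{"xyz":[0,0,0],"rot":[0,0,0]},{"xyz":[0,0,0],"rot":[0,0,0]},{"xyz":[0,0,0],"rot":[0,0,0]}]' 255
```

```text
t: 21.52
ee_pos: [539.2, -191.2, 102.3]
orientation: [-3.137, -0.158, 0.002]
ft_force: [-4.0, -1.2, 3.1]
width: 30.2
grasp_force: 30.0
t: 22.18
ee_pos: [541.1, -191.8, 139.5]
orientation: [3.136, 0.158, 0.006]
ft_force: [-0.1, -0.2, -0.2]
width: 43.2
grasp_force: 0.0
t: 22.77
ee_pos: [539.6, -191.3, 137.1]
orientation: [-3.137, -0.158, 0.001]
ft_force: [0.5, 0.0, -0.2]
width: 1.3
grasp_force: 0.0
```

```bash
python3 -m inch '[{"xyz":[0,0,4],"rot":[0,0,0]},{"xyz":[0,0,8],"rot":[0,0,0]},{"xyz":[0,0,11],"rot":[0,0,0]},{"xyz":[0,0,13],"rot":[0,0,0]},{"xyz":[0,0,13],"rot":[0,0,0]}]'
python3 -m inch '[{"xyz":[0,0,1],"rot":[0,0,0]},{"xyz":[0,0,2],"rot":[0,0,0]},{"xyz":[0,0,2],"rot":[0,0,0]}]'
```

```text
t: 23.18
ee_pos: [539.3, -191.2, 123.7]
orientation: [-3.137, -0.158, 0.002]
ft_force: [-0.2, 0.5, -0.7]
width: 0.7
grasp_force: 0.0
t: 23.43
ee_pos: [539.5, -191.3, 122.3]
orientation: [-3.138, -0.158, 0.0]
ft_force: [-0.3, -0.1, 0.5]
width: 0.3
grasp_force: 0.4
```

```bash
python3 -m inch '[{"xyz":[0,0,0.7],"rot":[0,0,0]},{"xyz":[0,0,0.7],"rot":[0,0,0]},{"xyz":[0,0,0.7],"rot":[0,0,0]}]'
python3 -m inch '[{"xyz":[0,0,0.6],"rot":[0,0,0]},{"xyz":[0,0,0.6],"rot":[0,0,0]},{"xyz":[0,0,0.6],"rot":[0,0,0]}]'
```

```text
t: 23.68
ee_pos: [539.6, -191.4, 121.9]
orientation: [3.138, 0.158, 0.0]
ft_force: [-1.1, 0.5, 3.9]
width: 0.5
grasp_force: 1.6
t: 23.93
ee_pos: [539.7, -191.4, 121.6]
orientation: [3.137, 0.158, 0.0]
ft_force: [-2.8, 0.4, 7.2]
width: 0.5
grasp_force: 3.3
```

```bash
python3 -m inch '[{"xyz":[0,0,0.5],"rot":[0,0,0]},{"xyz":[0,0,0.5],"rot":[0,0,0]},{"xyz":[0,0,-20],"rot":[0,0,0]},{"xyz":[0,0,-50],"rot":[0,0,0]},{"xyz":[0,0,-90],"rot":[0,0,0]},{"xyz":[0,0,-120],"rot":[0,0,0]},{"xyz":[0,0,-120],"rot":[0,0,0]},{"xyz":[0,0,-120],"rot":[0,0,0]},{"xyz":[0,0,-120],"rot":[0,0,0]}]'
python3 - <<'E'
from h import *
s=ctrl.get_image("side").astype(int)[100:200,290:430]
m=(s[...,0]>130)&(s[...,1]<60)&(s[...,2]<70)
v,u=np.nonzero(m); u=u+290;v=v+100; print(len(u),u.min(),u.max(),v.min(),v.max(),[round(float(v[abs(u-x)<2].mean()),1) for x in range(u.min()+1,u.max(),5)])
c,sn=np.cos(.102),np.sin(.102)
for a,z in((-32,43),(-112,52)): print(proj("side",(651.5+c*a,-179.3+sn*a,61.8+z)))
E
```

```text
t: 24.68
ee_pos: [539.2, -191.1, 240.3]
orientation: [-3.137, -0.158, 0.001]
ft_force: [-0.6, -0.6, -0.1]
width: 0.5
grasp_force: 0.0
56 335 362 148 153 [150.8, 151.0, 150.6, 150.6, 150.4, 150.7]
(np.float64(332.47898659911357), np.float64(151.48037121005592))
(np.float64(359.7253967255909), np.float64(151.08468673936682))
```

The red handle's pixels lie flat where a fully-down handle projects, and the gripper is clear. I'll hand in.

```bash
python3 -c "
from workcell import ctrl
print(ctrl.close_job())"
```

```text
the job is handed in; nothing more can be done
None
```

The job is handed in at about 25 s: the funnel-ring arm is home on the ball with its foot on the pad, the red handle is pressed to its stop, and the gripper is clear; the hand-in returned no verdict.

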